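# Sort kiln props into their sizing trays

### The arm

A 7-joint arm with a two-finger parallel gripper is mounted at the origin on the work surface. World frame = base frame: x ahead of the robot, y to its left, z up, the work surface at z = 0. Lengths are in mm, angles in rad, forces in N, time in s.
With the tool pointing down it reaches from about 425 to 875 mm from the base axis. Payload 9.9 kg.
Tool frame: the origin (TCP) lies between the finger pads; the fingertips stand manip.tip_extent ahead of it and the grasp point (between the pads) is the TCP (manip.tip_extent is the distance from the TCP to the fingertips, in mm); z points along the fingers, y is the direction in which the jaws open and shut (so a half turn about z gives the same grasp; the last joint's range is limited). The gripper opens to 85 mm and grips with 20 to 120 N. Pads are 22 mm wide; open, the fingers measure 114 mm over their backs; the gripper's body (76 mm by 85 mm) begins 54 mm behind the grasp point. The pads swing forward as they close: fully open they stand 13 mm farther back than shut.
Start: joints at [1.175, 0.576, 0.025, 1.437, -0.015, 1.129, -0.057], TCP at [207.076, -642.456, 250.289] pointing down, gripper open.
Joint ranges: [-2.76, 2.76], [-0.34, 2.15], [-1.52, 1.57], [0.19, 2.46], [-1.09, 4.23], [0.17, 1.99], [-2.82, 2.82]. Speed limits (rad/s): [2.22, 2.22, 3.01, 3.01, 3.14, 3.14, 3.14].

### API

Orientations are given as a unit quaternion [x, y, z, w].
In Python, from rig import manip, eyes, order gives the robot as it stands.
- The arm moves only by the tool play_rows, never from a script. Its argument "rows" is a list of rows, each a list of 3 entries, a list of its own where there are three numbers: the shift along the tool's x, y, z in m, then the turn, a rotation vector about the tool's x, y, z in rad, then the opening, from 0 (shut) to 1 (fully open). A call has 1 to 12 rows; each row is the pose to reach, as a shift and turn from the pose measured when the call began, along the tool's axes at that moment; what a row does not reach only later rows make up. A row lasts 1/8 s, in which the tool goes at most 62.5 mm and 10.7 degrees, less where a joint would pass 70% of its speed; a pose out of reach is approached as far as the arm can. A call with a gripper value outside its range is refused whole. The fingers move at their own pace and stop on an object; the grip force is fixed at half the most. Time passes only in rows, so rows that repeat a pose let the fingers close. It gives the time, the measured TCP pose, the force and the opening at its end, in the units of the state.
- manip.get_state(): the state, without advancing time (a new reading comes with each control period).
- eyes.snapshot(name): name is "scene" or "side" or "wrist"; returns the picture (480x640x3 uint8, red, green, blue); there is no depth.
- eyes.camera_model(name): a dict with "fx", "fy", "cx", "cy" (pixels), "R" (3x3) and "t" (3): a world point X has camera coordinates R X + t. Camera axes: x right, y down, z forward; pixel columns grow to the right and rows downward; lengths in mm; the calibration is good to about 2 mm. The wrist camera is an equidistant fisheye: a pixel r from the principal point sees the ray r / f radians off the axis. A picture is of the moment at which its call begins: read the wrist's pose just before it. camera_model takes no time and is no camera call; for the wrist camera it gives the pose at the moment of the call.
- order.sign_off(): hands the job in, once; it reports no verdict.
The state is a dict: "time_s": time; "qpos": joint angles; "qd": joint speeds; "effort": joint torques, N m; "eef_pos": TCP position; "tool_rot": TCP orientation; "ft_force": force on the tool from outside, world axes, zero at the start; "wrist_torque": the same for the moment, N m; "opening": finger opening in mm.
Only numpy, scipy, OpenCV 4.12 (cv2) and the standard library are available. Lean on these libraries where they do the work, as an engineer would, in place of code of your own. Each camera call takes 0.05 s, during which the arm holds its last target.

### The job

Put the two loose kiln props away by length: lay each one lengthwise in the sloping tray whose slot is cut to its length, flat on the slot's floor between the lower stop and the packing block. Set them down gently, fired props chip if dropped, and leave the short prop that is already in its tray and everything else on the bench where it is.

Things in the scene. Friction and masses are not known exactly. Their poses are not given: they have to be found in the camera images.
- prop_short: kiln prop of fired buff ceramic: a straight square tube 76 mm long, 38 x 38 mm outside, with an 18 mm hole through it; about 0.17 kg (varies). It already lies in its own tray (the slot_short one) at the start. Origin at its very centre (19 mm above what it lies on); its own x axis runs along its length, either way round is the same.
- prop_mid: kiln prop of fired buff ceramic: a straight square tube 114 mm long, 38 x 38 mm outside, with an 18 mm hole through it; about 0.26 kg (varies). It starts lying flat on the bench to the left or right of the row of trays, at some angle. Origin at its very centre (19 mm above what it lies on); its own x axis runs along its length, either way round is the same.
- prop_long: kiln prop of fired buff ceramic: a straight square tube 152 mm long, 38 x 38 mm outside, with an 18 mm hole through it; about 0.34 kg (varies). It starts lying flat on the bench to the left or right of the row of trays, at some angle. Origin at its very centre (19 mm above what it lies on); its own x axis runs along its length, either way round is the same.
- slot_short (a point): slot for 76 mm props: the point at the centre of its floor. x: up the slope (28 degrees), towards the robot; y: across; z: square out of the floor. 86 mm long (10 mm more than its prop), 104 mm wide. Ends, measured square to the floor: a lower stop 26 mm high and, above, a wooden packing block 24 mm high; sides: rails 20 mm high.
- tray_short: sloping wooden tray that holds slot_short, fixed to the bench, high end towards the robot, low end away from it. Origin under its centre, at bench height; x points to the low end, away from the robot. 128 mm wide, 195 mm along the slope, top end 130 mm high. The three trays stand side by side about 170 mm apart, in any order; they differ only in slot length.
- slot_mid (a point): slot for 114 mm props: the point at the centre of its floor. x: up the slope (28 degrees), towards the robot; y: across; z: square out of the floor. 124 mm long (10 mm more than its prop), 104 mm wide. Ends, measured square to the floor: a lower stop 26 mm high and, above, a wooden packing block 24 mm high; sides: rails 20 mm high.
- tray_mid: sloping wooden tray that holds slot_mid, fixed to the bench, high end towards the robot, low end away from it. Origin under its centre, at bench height; x points to the low end, away from the robot. 128 mm wide, 195 mm along the slope, top end 130 mm high. The three trays stand side by side about 170 mm apart, in any order; they differ only in slot length.
- slot_long (a point): slot for 152 mm props: the point at the centre of its floor. x: up the slope (28 degrees), towards the robot; y: across; z: square out of the floor. 162 mm long (10 mm more than its prop), 104 mm wide. Ends, measured square to the floor: a lower stop 26 mm high and, above, a wooden packing block 24 mm high; sides: rails 20 mm high.
- tray_long: sloping wooden tray that holds slot_long, fixed to the bench, high end towards the robot, low end away from it. Origin under its centre, at bench height; x points to the low end, away from the robot. 128 mm wide, 195 mm along the slope, top end 130 mm high. The three trays stand side by side about 170 mm apart, in any order; they differ only in slot length.
- pot_left: bystander: an unfired grey clay pot, 124 mm high, 116 mm across its flange, stands left of the work. Origin at the centre of its underside.
- pot_right: bystander: the same kind of clay pot, right of the work. Origin at the centre of its underside.
- mould: bystander: a round plaster mould, 104 mm across, 70 mm high, beyond the trays, left. Origin at the centre of its underside.
- brush: bystander: a brush lying on the bench near right.
- glaze_jar: bystander: a lidded grey glaze jar, 76 mm across, 95 mm high, beyond the trays, right. Origin at the centre of its underside.
- bowl: bystander: a terracotta bowl, 124 mm across, 50 mm high, near left. Origin at the centre of its underside.
- rib: bystander: a flat wooden rib, 100 x 55 x 8 mm, beyond the middle tray. Origin at the centre of its underside.
Mind the look-alikes: they are no part of the job. What is shaped like the prop_short but purple or red is not meant.

How it is judged:
By the outcome, as a careful person would: the job done as asked, in the order asked, and still so for the second after the job is handed in, with the robot touching nothing.
It also fails if it takes over 58 s, if anything falls off the work surface, if the arm or the gripper's body presses on something with over 40 N, if the wrist force passes 120 N, or if a joint passes its speed limit or range.

## Working session

There is one attempt and no reset: what is moved stays moved. The work goes in short steps, Python scripts to look and compute and a tool call to move; the robot and the scene stay as the last step left them, time stands still between calls to the robot, and variables do not carry over. Pictures are saved under pics/ and viewed, and the job is handed in when it is done.

Besides the shell and the picture viewer there is one more tool, called after "Emit:" by a JSON object that holds its "name" and its "arguments", one argument or row to a line. play_rows: Moves the arm, as the interface text tells. Its arguments: {"type":"object","properties":{"rows":{"type":"array","items":{"type":"array"}}},"required":["rows"]}

```bash
mkdir -p pics; ls; python3 - <<'E'
from rig import manip, eyes, order
import cv2
for n in ["scene","side","wrist"]:
    m=eyes.camera_model(n); print(n,m)
    cv2.imwrite(f"pics/{n}0.png",eyes.snapshot(n)[:,:,::-1])
print(manip.get_state(), manip.tip_extent)
E
```

```text
pics
scene {'fx': 433.66312160514406, 'fy': 433.66312160514406, 'cx': 321.64117193450267, 'cy': 233.96710774865906, 'R': array([[ 0.50546293,  0.86263183,  0.0193276 ],
       [ 0.6388656 , -0.35910228, -0.68036482],
       [-0.57996377,  0.35624694, -0.73261869]]), 't': array([-285.71700825, -306.90710864, 1415.15563703])}
side {'fx': 462.51480859262284, 'fy': 462.51480859262284, 'cx': 323.3822628438516, 'cy': 245.73178053270271, 'R': array([[-0.7997781 , -0.60003397,  0.01772623],
       [-0.34989291,  0.44196697, -0.8259783 ],
       [ 0.48778063, -0.66680164, -0.56342314]]), 't': array([468.44875786, 243.10460749, 917.00959882])}
wrist {'fx': 371.64829954431775, 'fy': 371.64829954431775, 'cx': 320.4689902400145, 'cy': 239.13361976822586, 'R': array([[ 0.30576366, -0.95210615, -0.00156945],
       [-0.91775072, -0.29516862,  0.26572372],
       [-0.25346044, -0.0798083 , -0.96404795]]), 't': array([-674.13592887,  -33.41100398,  379.7247209 ])}
{'time_s': 0.15, 'qpos': array([ 1.17517921,  0.57635808,  0.02486761,  1.43769578, -0.01499704,
        1.12899669, -0.05652291]), 'qd': array([ 4.54671917e-04, -3.25476207e-03, -8.61242847e-05, -1.16429529e-03,
        2.16253274e-03, -5.46978688e-04,  2.00065843e-04]), 'effort': array([ 3.54776297e-03, -7.66266346e+01,  2.25308172e+00, -2.86183619e+01,
        1.56036095e-02,  9.80885408e-03, -7.66371713e-07]), 'eef_pos': array([ 206.9882663 , -642.15483404,  249.63505272]), 'tool_rot': array([ 9.87871000e-01,  1.55275502e-01, -1.35374101e-04, -6.21959450e-04]), 'ft_force': array([-0.03356683, -0.29987696,  0.5470747 ]), 'wrist_torque': array([-0.05130583, -0.02631897,  0.00975356]), 'opening': 85.20331403060419} 19.0
```

View pics/scene0.png

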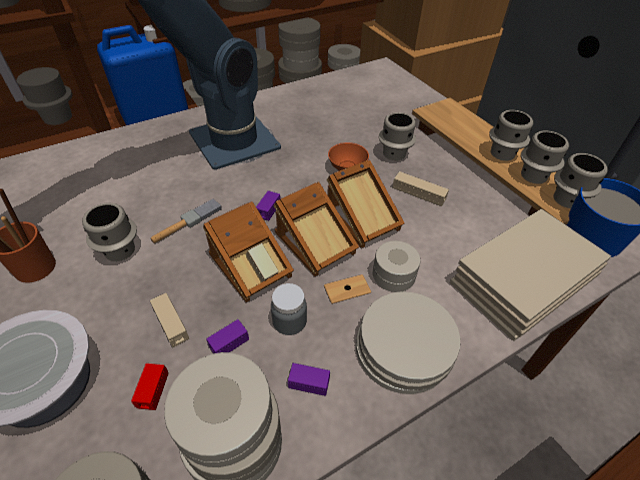

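View pics/side0.png

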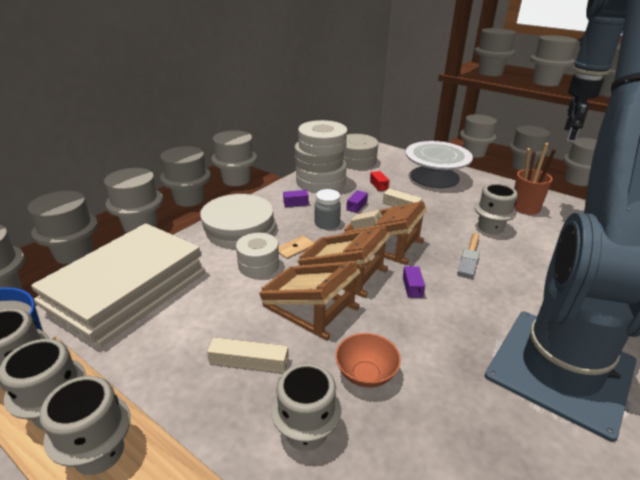

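View pics/wrist0.png

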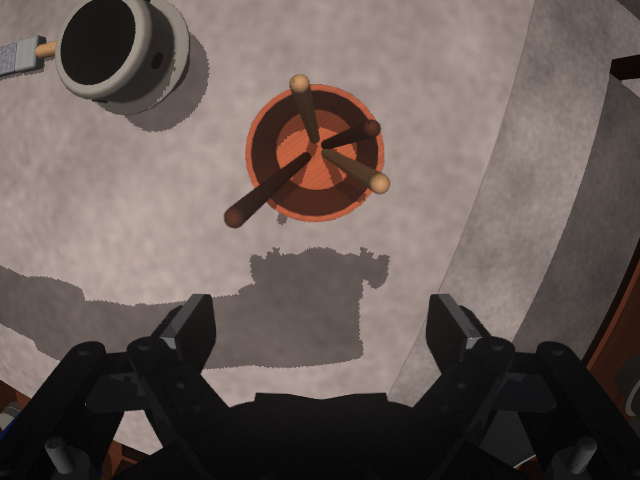

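The buff objects are the two loose props at scene (168,320) and (420,187), plus the short prop in its tray at (263,262). The look-alikes are purple at (268,206), (228,337) and (309,378), and red at (150,387). Next I'll check close crops and measure.

```bash
python3 - <<'E'
import cv2, numpy as np
im=cv2.imread("pics/scene0.png"); s=cv2.imread("pics/side0.png")
a=cv2.resize(im[150:310,190:350+110],None,fx=2.9,fy=2.9,interpolation=cv2.INTER_CUBIC)
cv2.imwrite("pics/c1.png",a)
b=cv2.resize(im[280:360,130:210],(400,400),interpolation=cv2.INTER_CUBIC)
c=cv2.resize(im[150:230,380:460],(400,400),interpolation=cv2.INTER_CUBIC)
cv2.imwrite("pics/c2.png",np.hstack([b,c]))
cv2.imwrite("pics/c3.png",cv2.resize(s[180:380,200:440],None,fx=3,fy=3,interpolation=cv2.INTER_CUBIC))
E
```

```text
(no output)
```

View pics/c1.png

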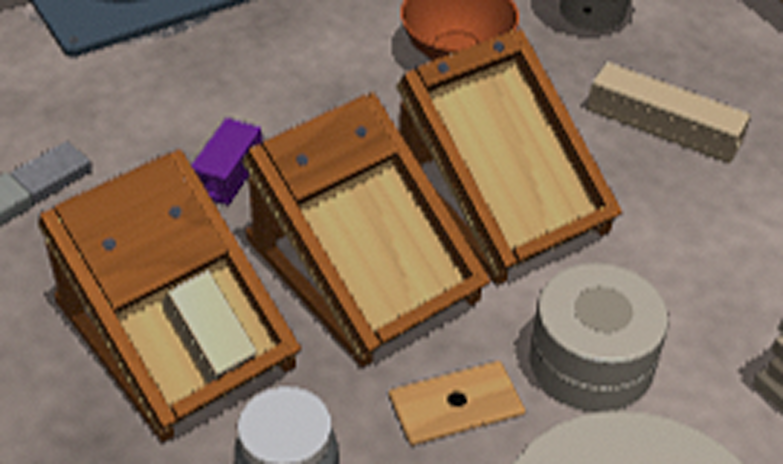

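View pics/c2.png

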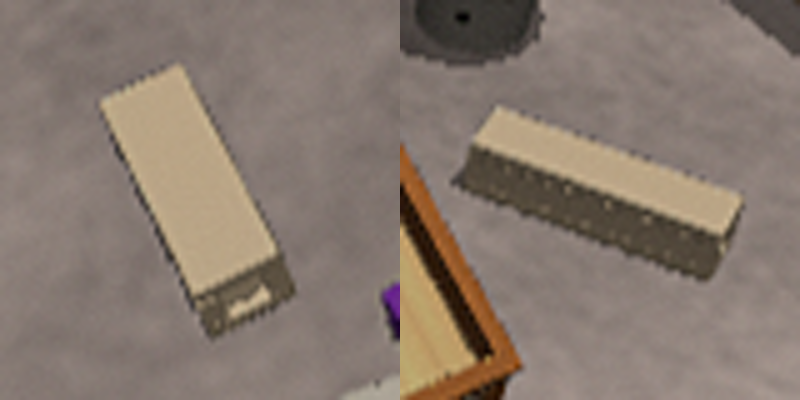

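View pics/c3.png

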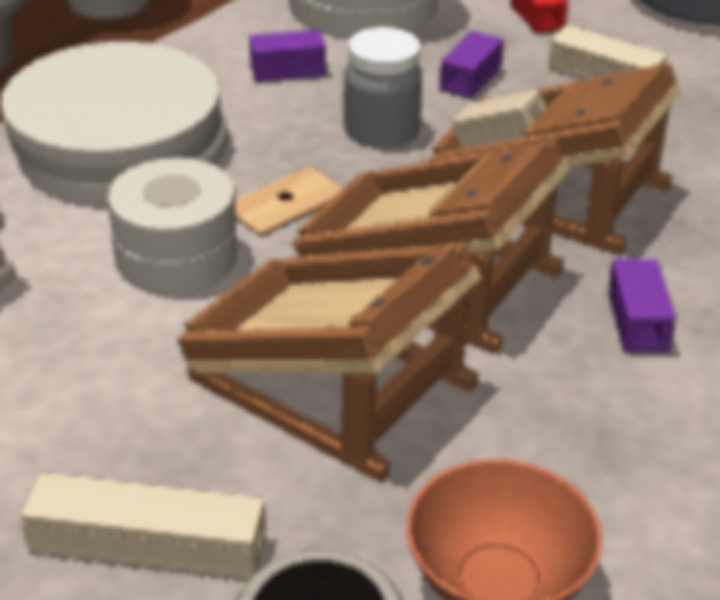

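```bash
cat > h.py <<'E'
import numpy as np, cv2
from rig import manip, eyes, order
from scipy.spatial.transform import Rotation as Rn
def ray(m,u,v):
    R=np.array(m['R']);t=np.array(m['t'])
    d=R.T@np.array([(u-m['cx'])/m['fx'],(v-m['cy'])/m['fy'],1.]); return -R.T@t,d/np.linalg.norm(d)
def plane(m,u,v,z):
    c,d=ray(m,u,v); return c+d*(z-c[2])/d[2]
def tri(ms,uvs):
    A=np.zeros((3,3));b=np.zeros(3);L=[]
    for m,(u,v) in zip(ms,uvs):
        c,d=ray(m,u,v);P=np.eye(3)-np.outer(d,d);A+=P;b+=P@c;L.append((c,d))
    X=np.linalg.solve(A,b); return X,[np.linalg.norm(np.cross(X-c,d)) for c,d in L]
def proj(m,X):
    p=np.array(m['R'])@X+np.array(m['t']);return np.array([m['fx']*p[0]/p[2]+m['cx'],m['fy']*p[1]/p[2]+m['cy']])
E
python3 - <<'E'
from h import *
S=eyes.camera_model('scene');D=eyes.camera_model('side')
for img,m,boxes in (("scene0",S,[(130,280,210,360),(380,150,460,230)]),("side0",D,[(375,185,430,212),(200,335,295,375)])):
    im=cv2.imread(f"pics/{img}.png")
    for (x0,y0,x1,y1) in boxes:
        hsv=cv2.cvtColor(im,cv2.COLOR_BGR2HSV); k=np.zeros(im.shape[:2],np.uint8)
        sub=im[y0:y1,x0:x1].astype(int); h=hsv[y0:y1,x0:x1]
        thr=165 if img=="scene0" else 205
        msk=((h[...,1]>45)&(h[...,2]>thr)&(h[...,0]>10)&(h[...,0]<35)).astype(np.uint8)
        n,l,st,_=cv2.connectedComponentsWithStats(msk); i=1+np.argmax(st[1:,4])
        ys,xs=np.where(l==i)
        P=np.array([plane(m,x+x0,y+y0,38)[:2] for x,y in zip(xs,ys)],np.float32)
        r=cv2.minAreaRect(P); bx=cv2.boxPoints(r); print(img,len(xs),xs.min()+x0,xs.max()+x0,ys.min()+y0,ys.max()+y0,r)
        e=bx[1]-bx[0];f=bx[2]-bx[1];e=e if np.linalg.norm(e)>np.linalg.norm(f) else f;print(' axis deg',np.degrees(np.arctan2(e[1],e[0]))%180)
# tray corners: scene / side pixel guesses from crops
def sc(x,y):return (190+x/2.9-.3,150+y/2.9-.3)
def sd(x,y):return (200+x/3-.3,180+y/3-.3)
for n,a,b in [("mid near-left(y+) top rail? ",sc(375,95),sd(560,140)),
 ("mid low y+",sc(490,283),sd(298,240)),("mid low y-",sc(372,352),sd(375,172)),("long top y+",sc(520,35),sd(475,262)),("long low y+",sc(620,211),sd(183,340)),("long low y-",sc(503,272),sd(275,264)),("mid floor high y+",sc(397,160),sd(0,0)),
 ("long screw1",sc(443,68),sd(426,261)),("long screw2",sc(498,47),sd(377,302)),("mid screw1",sc(302,160),sd(505,158)),("mid screw2",sc(361,131),sd(471,193)),
 ("short screw1",sc(109,245),sd(606,84)),("short screw2",sc(175,212),sd(579,117))]:
    X,e=tri([S,D],[a,b]);print(n,X.round(1),np.round(e,1))
E
```

```text
scene0 770 150 184 293 337 ((571.4740600585938, -384.5541076660156), (110.70269012451172, 35.653594970703125), 4.173173904418945)
 axis deg 4.173172
scene0 423 395 447 172 196 ((500.12359619140625, 362.9198913574219), (148.87289428710938, 35.654720306396484), 29.124492645263672)
 axis deg 29.124498
side0 205 385 420 189 201 ((568.572021484375, -383.13531494140625), (110.07283782958984, 38.07223892211914), 3.762598752975464)
 axis deg 3.762602
side0 1122 207 287 338 359 ((498.19854736328125, 364.1123962402344), (150.44454956054688, 37.52079772949219), 29.132963180541992)
 axis deg 29.132957
mid near-left(y+) top rail?  [440.2  24.9 159. ] [36.8 36.8]
mid low y+ [609.1  75.4  34.3] [3.1 3.1]
mid low y- [622.1 -47.7  32.5] [3.5 3.5]
long top y+ [420.9 178.5 149.6] [42.3 42.3]
long low y+ [595.8 225.3  33.8] [1.9 1.9]
long low y- [604.5 100.2  27.5] [3.5 3.5]
mid floor high y+ [720.5  74.7 245. ] [139. 139.]
long screw1 [441.7 131.6 124.1] [0.1 0.1]
long screw2 [441.  190.5 124.6] [0.3 0.3]
mid screw1 [477.1 -28.9 115.3] [0.4 0.4]
mid screw2 [470.3  31.  116.2] [0.7 0.7]
short screw1 [ 479.8 -201.6  105.2] [0.1 0.1]
short screw2 [ 471.1 -140.8  103.5] [0.8 0.8]
```

```bash
cat >> h.py <<'E'
def cur():
    s=manip.get_state(); return np.array(s['eef_pos']),Rn.from_quat(s['tool_rot']),s
def Rdes(yaw,tilt):
    # tool x along heading yaw(deg), tool z down; tilt: tool leans so z = -(normal of slope descending along heading)
    return Rn.from_euler('z',yaw,degrees=True)*Rn.from_euler('y',tilt,degrees=True)*Rn.from_euler('x',180,degrees=True)
def delta(p,yaw,tilt):
    c,R,s=cur(); sh=R.inv().apply(np.array(p)-c)/1000; tv=(R.inv()*Rdes(yaw,tilt)).as_rotvec()
    n=max(np.linalg.norm(sh)/.0625,np.degrees(np.linalg.norm(tv))/10.7)
    print('shift',sh.round(4).tolist(),'turn',tv.round(4).tolist(),'minrows',round(n,1)); return sh,tv
def st():
    c,R,s=cur(); e=R.as_matrix(); print('t',s['time_s'],'p',c.round(1),'toolx',e[:,0].round(3),'toolz',e[:,2].round(3),'F',s['ft_force'].round(1),'open',round(s['opening'],1),'q',s['qpos'].round(2))
def wproj(m,X):
    p=np.array(m['R'])@X+np.array(m['t']); th=np.arctan2(np.hypot(p[0],p[1]),p[2]); r=th*m['fx']; a=np.arctan2(p[1],p[0]); return np.array([m['cx']+r*np.cos(a),m['cy']+r*np.sin(a)])
def wray(m,u,v):
    x,y=u-m['cx'],v-m['cy'];r=np.hypot(x,y);th=r/m['fx'];R=np.array(m['R'])
    d=R.T@np.array([np.sin(th)*x/max(r,1e-9),np.sin(th)*y/max(r,1e-9),np.cos(th)]);return -R.T@np.array(m['t']),d
E
python3 - <<'E'
from h import *
st(); c,R,s=cur(); m=eyes.camera_model('wrist'); C=-np.array(m['R']).T@np.array(m['t'])
print('cam in tool',R.inv().apply(C-c).round(1),'axis in tool',R.inv().apply(np.array(m['R'])[2]).round(3))
delta((500,-60,330),5,0)
E
```

```text
t 0.15 p [ 207.  -642.2  249.6] toolx [ 0.952  0.307 -0.   ] toolz [-0.     0.001 -1.   ] F [-0.  -0.3  0.5] open 85.2 q [ 1.18  0.58  0.02  1.44 -0.01  1.13 -0.06]
cam in tool [  68.    -0.  -124.4] axis in tool [-0.266 -0.     0.964]
shift [0.4575, -0.4643, -0.0798] turn [-0.0013, 0.0002, 0.2245] minrows 10.5
```

```bash
python3 - <<'E'
from h import *
delta((530,80,330),5,0)
E
```

```text
shift [0.529, -0.5883, -0.0797] turn [-0.0013, 0.0002, 0.2245] minrows 12.7
```

Emit:
{"name": "play_rows", "arguments": {
  "rows": [
    [[0.03,-0.03,-0.02],[0,0,0.02],1],
    [[0.07,-0.075,-0.04],[0,0,0.04],1],
    [[0.11,-0.12,-0.06],[0,0,0.06],1],
    [[0.15,-0.165,-0.08],[0,0,0.08],1],
    [[0.19,-0.21,-0.08],[0,0,0.1],1],
    [[0.23,-0.255,-0.08],[0,0,0.12],1],
    [[0.27,-0.3,-0.08],[0,0,0.14],1],
    [[0.31,-0.345,-0.08],[0,0,0.16],1],
    [[0.35,-0.39,-0.08],[0,0,0.18],1],
    [[0.39,-0.435,-0.08],[0,0,0.2],1],
    [[0.42,-0.47,-0.08],[0,0,0.22],1],
    [[0.45,-0.5,-0.08],[0,0,0.225],1]
  ]
}}

```text
time_s: 1.65
eef_pos: [482.2, -26.5, 330.2]
tool_rot: [0.999, 0.044, -0.0, -0.001]
ft_force: [1.2, -0.9, -0.5]
opening: 85.7
```

```bash
python3 - <<'E'
from h import *
st();delta((530,80,330),5,0)
E
```

```text
t 1.65 p [482.2 -26.5 330.2] toolx [ 0.996  0.087 -0.   ] toolz [-0.001  0.001 -1.   ] F [ 1.2 -0.9 -0.5] open 85.7 q [ 0.15  0.22 -0.24  1.79  0.06  1.14 -1.59]
shift [0.0569, -0.1019, 0.0003] turn [-0.0012, 0.0004, 0.0001] minrows 1.9
```

```bash
python3 - <<'E'
from h import *
delta((540,80,320),5,28)
E
```

```text
shift [0.0669, -0.101, 0.0103] turn [-0.0012, -0.4883, 0.0004] minrows 2.6
```

Emit:
{"name": "play_rows", "arguments": {
  "rows": [
    [[0.015,-0.025,0],[0,-0.1,0],1],
    [[0.03,-0.05,0],[0,-0.22,0],1],
    [[0.05,-0.08,0.01],[0,-0.35,0],1],
    [[0.067,-0.1,0.01],[0,-0.45,0],1],
    [[0.067,-0.101,0.01],[0,-0.488,0],1],
    [[0.067,-0.101,0.01],[0,-0.488,0],1]
  ]
}}

```text
time_s: 2.4
eef_pos: [540.3, 80.2, 319.0]
tool_rot: [0.969, 0.043, -0.243, 0.01]
ft_force: [-0.7, -0.2, 1.1]
opening: 85.1
```

```bash
python3 - <<'E'
from h import *
import pickle
st(); m=eyes.camera_model('wrist'); im=eyes.snapshot('wrist'); cv2.imwrite('pics/w1.png',im[:,:,::-1]); pickle.dump(m,open('w1.pkl','wb'))
E
```

```text
t 2.4 p [540.3  80.2 319. ] toolx [ 0.879  0.078 -0.471] toolz [-0.469 -0.04  -0.882] F [-0.7 -0.2  1.1] open 85.1 q [-0.06  0.62 -0.26  1.29  0.04  1.73 -1.8 ]
```

View pics/w1.png

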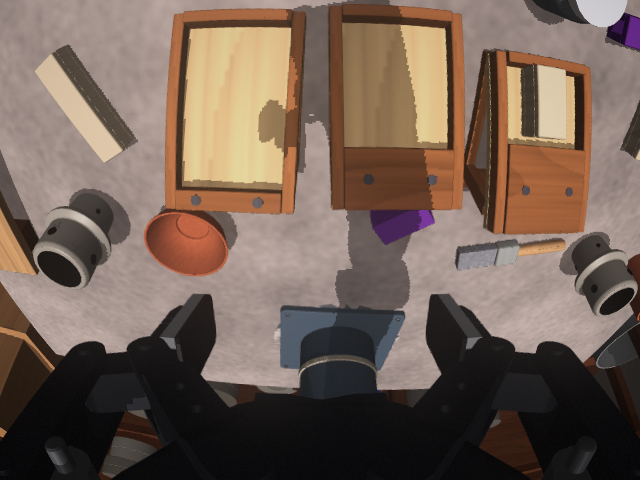

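```bash
python3 - <<'E'
import cv2
im=cv2.imread('pics/w1.png')
cv2.imwrite('pics/w1a.png',cv2.resize(im[0:220,160:310],None,fx=2.7,fy=2.7,interpolation=cv2.INTER_CUBIC))
cv2.imwrite('pics/w1b.png',cv2.resize(im[0:220,320:470],None,fx=2.7,fy=2.7,interpolation=cv2.INTER_CUBIC))
E
```

```text
(no output)
```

View pics/w1a.png

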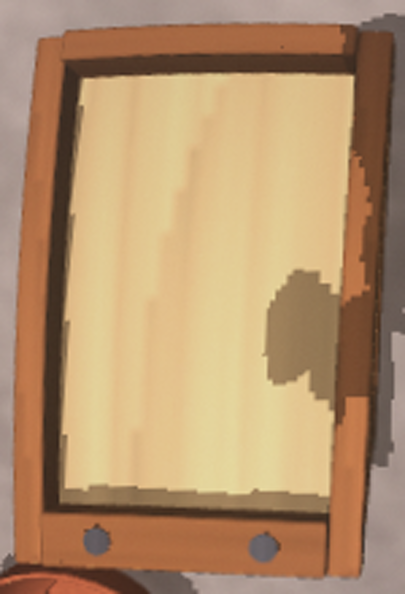

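View pics/w1b.png

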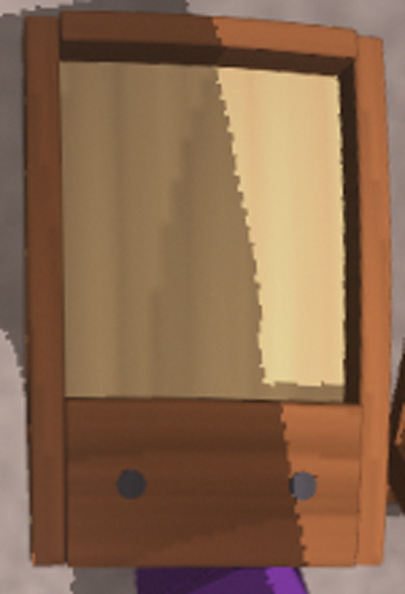

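```bash
cat > t.py <<'E'
from h import *
import pickle
S=eyes.camera_model('scene');D=eyes.camera_model('side');W=pickle.load(open('w1.pkl','rb'))
def sc(x,y):return (190+x/2.9-.3,150+y/2.9-.3)
def sd(x,y):return (200+x/3-.3,180+y/3-.3)
def wr(x,y,o):return (o+x/2.7-.3,y/2.7-.3)
def meet(rays):
    A=np.zeros((3,3));b=np.zeros(3)
    for c,d in rays:
        P=np.eye(3)-np.outer(d,d);A+=P;b+=P@c
    X=np.linalg.solve(A,b);return X,[round(float(np.linalg.norm(np.cross(X-c,d))),1) for c,d in rays]
T={'long':(160,[(sc(443,68),sd(426,261),(264,547)),(sc(498,47),sd(377,302),(96,541))],
   dict(lowyp=(80,72),lowym=(355,73),hiyp=(58,507),hiym=(330,510)),dict(blkyp=(45,513),blkym=(328,514),railyp=(64,62),railym=(355,53))),
 'mid':(320,[(sc(302,160),sd(505,158),(302,486)),(sc(361,131),sd(471,193),(131,485))],
   dict(lowyp=(60,62),lowym=(342,75),hiyp=(64,397),hiym=(345,402)),dict(blkyp=(65,400),blkym=(361,403),railyp=(62,42),railym=(355,60)))}
t28=np.radians(28)
for n,(o,scr,fl,top) in T.items():
    P=[]
    for a,b,w in scr:
        X,e=meet([ray(S,*a),ray(D,*b),wray(W,*wr(*w,o))]);P.append(X);print(n,'screw',X.round(1),e)
    X,_=0,0
    yawdir=P[1]-P[0];print(' yaw from screws',np.degrees(np.arctan2(-yawdir[0],yawdir[1])))
    yaw=np.radians({'long':3.5,'mid':5.5}[n])
    nrm=np.array([np.sin(t28)*np.cos(yaw),np.sin(t28)*np.sin(yaw),np.cos(t28)])
    Q=(P[0]+P[1])/2
    for h,dd in ((0,fl),(24,top)):
        pt=Q-(24-h)*nrm; R={}
        for k,v in dd.items():
            c,d=wray(W,*wr(*v,o)); R[k]=c+d*((pt-c)@nrm)/(d@nrm); print('  ',k,R[k].round(1))
        ks=list(R); 
        if h==0:
            a,b,c_,d_=[R[k] for k in ks];print('  len',np.linalg.norm(a-c_),np.linalg.norm(b-d_),'wid',np.linalg.norm(a-b),np.linalg.norm(c_-d_),'centre',((a+b+c_+d_)/4).round(1))
            for u,v in ((a,c_),(b,d_)): w=u-v; print('   yaw',np.degrees(np.arctan2(w[1],w[0])))
            for u,v in ((a,b),(c_,d_)): w=u-v; print('   yaw w',np.degrees(np.arctan2(-w[0],w[1])))
    print('cam', (-W['R'].T@W['t']).round(1))
E
python3 t.py
```

```text
long screw [441.8 131.5 124. ] [0.1, 0.2, 0.2]
long screw [440.9 191.3 124.7] [0.5, 0.8, 1.1]
 yaw from screws 0.8220794639288751
   lowyp [584.5 217.7  19.4]
   lowym [585.1 113.4  22.4]
   hiyp [435.9 215.6  98.3]
   hiym [441.3 110.5  98.8]
  len 168.2167160451222 162.83961691066133 wid 104.37138933646825 105.2771590236228 centre [511.7 164.3  59.7]
   yaw 0.8146475415458266
   yaw 1.165533797295044
   yaw w 0.3392950511030399
   yaw w 2.9346968983147605
   blkyp [448.4 212.5 119. ]
   blkym [454.3 109.8 119.2]
   railyp [593.  216.   42.1]
   railym [596.5 112.6  43.6]
cam [658.1  90.7 397.2]
mid screw [477.3 -29.1 115.3] [0.5, 0.4, 0.3]
mid screw [470.7  30.8 116. ] [0.6, 0.9, 0.5]
 yaw from screws 6.2705052270853425
   lowyp [593.3  64.7  22. ]
   lowym [605.3 -40.3  21. ]
   hiyp [483.5  53.6  80.7]
   hiym [494.3 -51.   80.3]
  len 125.00080553328755 126.2497356925471 wid 105.61424262963482 105.18595579022471 centre [544.1   6.8  51. ]
   yaw 5.722299918433109
   yaw 5.508895677746235
   yaw w 6.503313487795138
   yaw w 5.906284863152298
   blkyp [494.2  55.7 102.1]
   blkym [505.7 -47.6 101.3]
   railyp [604.3  66.2  43.3]
   railym [614.9 -36.2  42.9]
cam [658.1  90.7 397.2]
```

```bash
sed -i "s/'long':3.5,'mid':5.5/'long':0.9,'mid':6.0/" t.py; python3 t.py | grep -E "lowy|hiy|centre|yaw|blk"; python3 - <<'E'
from h import *
delta((570,-384,180),4.0,0)
E
```

```text
yaw from screws 0.8220794639288751
   lowyp [584.7 217.4  20.5]
   lowym [584.9 113.5  21.3]
   hiyp [436.6 215.2  99.2]
   hiym [440.7 110.5  98. ]
  len 167.70966198854688 163.34005326105424 wid 103.88270063448394 104.7708883895062 centre [511.7 164.2  59.7]
   yaw 0.824937755920067
   yaw 1.1669925014415354
   yaw w 0.09535111580635021
   yaw w 2.212935050013584
   blkyp [449.1 212.1 119.8]
   blkym [453.7 109.8 118.2]
 yaw from screws 6.2705052270853425
   lowyp [593.3  64.6  21.8]
   lowym [605.3 -40.2  21.3]
   hiyp [483.4  53.6  80.5]
   hiym [494.4 -50.9  80.5]
  len 125.07351029361337 126.1727295194353 wid 105.52447217067241 105.09933011600178 centre [544.1   6.8  51. ]
   yaw 5.722306014511071
   yaw 5.5092365265403345
   yaw w 6.546880424712803
   yaw w 6.021157759400473
   blkyp [494.1  55.7 101.9]
   blkym [505.8 -47.5 101.5]
shift [0.056, 0.4648, 0.128] turn [0.0033, 0.4887, 0.0173] minrows 7.8
```

Emit:
{"name": "play_rows", "arguments": {
  "rows": [
    [[0.0,0.03,0.0],[0,0.05,0],1],
    [[0.01,0.08,0.01],[0,0.12,0],1],
    [[0.02,0.13,0.02],[0,0.2,0],1],
    [[0.02,0.18,0.03],[0,0.28,0],1],
    [[0.03,0.23,0.04],[0,0.36,0.01],1],
    [[0.035,0.28,0.06],[0,0.42,0.01],1],
    [[0.04,0.33,0.08],[0,0.47,0.015],1],
    [[0.05,0.38,0.1],[0.003,0.489,0.017],1],
    [[0.055,0.425,0.12],[0.003,0.489,0.017],1],
    [[0.056,0.455,0.128],[0.003,0.489,0.017],1],
    [[0.056,0.465,0.128],[0.003,0.489,0.017],1],
    [[0.056,0.465,0.128],[0.003,0.489,0.017],1]
  ]
}}

```text
time_s: 3.95
eef_pos: [570.2, -384.0, 181.0]
tool_rot: [0.999, 0.035, 0.001, 0.0]
ft_force: [1.1, 0.1, -0.1]
opening: 85.4
```

```bash
python3 - <<'E'
from h import *
import pickle
st(); m=eyes.camera_model('wrist'); im=eyes.snapshot('wrist'); cv2.imwrite('pics/w2.png',im[:,:,::-1]); pickle.dump(m,open('w2.pkl','wb'))
E
```

```text
t 3.95 p [ 570.2 -384.   181. ] toolx [0.998 0.07  0.002] toolz [ 0.002 -0.001 -1.   ] F [ 1.1  0.1 -0.1] open 85.4 q [ 0.64  0.65 -0.21  1.48  0.15  1.02 -1.1 ]
```

View pics/w2.png

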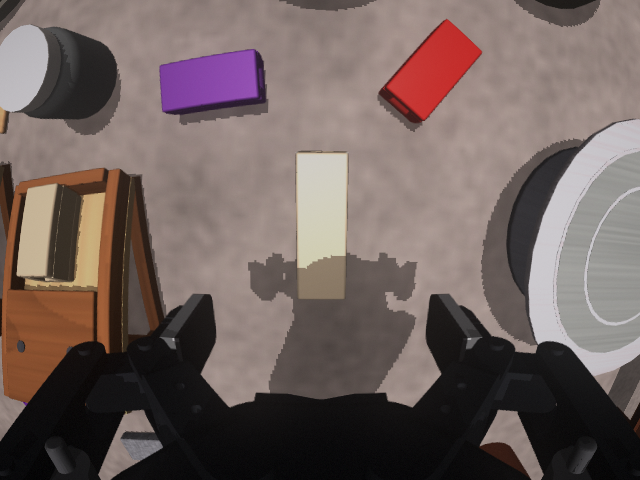

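```bash
python3 - <<'E'
from h import *
import pickle
m=pickle.load(open('w2.pkl','rb')); P=[]
for u,v in [(296.5,152),(348,152),(347,299),(298,298)]:
    c,d=wray(m,u,v);P.append(c+d*(38-c[2])/d[2])
P=np.array(P);print(P.round(1),P.mean(0).round(1)); w=(P[0]+P[1]-P[2]-P[3])/2;print(np.linalg.norm(w),np.degrees(np.arctan2(w[1],w[0])))
c=P.mean(0); delta((c[0],c[1],28),np.degrees(np.arctan2(w[1],w[0])),0)
E
```

```text
[[ 627.9 -362.7   38. ]
 [ 630.5 -399.4   38. ]
 [ 517.3 -408.4   38. ]
 [ 515.5 -369.8   38. ]] [ 572.8 -385.1   38. ]
113.08578843320063 4.104487485685704
shift [0.0017, 0.0023, 0.153] turn [0.0002, -0.0019, -0.0005] minrows 2.4
```

Emit:
{"name": "play_rows", "arguments": {
  "rows": [
    [[0.001,0.001,0.03],[0,0,0],1],
    [[0.001,0.001,0.07],[0,0,0],1],
    [[0.001,0.001,0.11],[0,0,0],1],
    [[0.001,0.001,0.135],[0,0,0],1],
    [[0.001,0.001,0.147],[0,0,0],1],
    [[0.001,0.001,0.152],[0,0,0],1],
    [[0.001,0.001,0.152],[0,0,0],1],
    [[0.001,0.001,0.152],[0,0,0],0.7],
    [[0.001,0.001,0.152],[0,0,0],0.3],
    [[0.001,0.001,0.152],[0,0,0],0],
    [[0.001,0.001,0.152],[0,0,0],0],
    [[0.001,0.001,0.152],[0,0,0],0]
  ]
}}

```text
time_s: 5.5
eef_pos: [572.3, -384.1, 29.8]
tool_rot: [0.999, 0.035, 0.001, 0.0]
ft_force: [-0.3, 0.6, 6.5]
opening: 36.8
```

Emit:
{"name": "play_rows", "arguments": {
  "rows": [
    [[0,0,0],[0,0,0],0],
    [[0,0,0],[0,0,0],0]
  ]
}}

```text
time_s: 5.75
eef_pos: [572.3, -384.1, 29.8]
tool_rot: [0.999, 0.035, 0.001, 0.0]
ft_force: [0.4, -0.1, 2.0]
opening: 37.3
```

Emit:
{"name": "play_rows", "arguments": {
  "rows": [
    [[0,0,-0.01],[0,0,0],0],
    [[0,0,-0.03],[0,0,0],0],
    [[0,0,-0.06],[0,0,0],0],
    [[0,0,-0.1],[0,0,0],0],
    [[0,0,-0.14],[0,0,0],0],
    [[0,0,-0.18],[0,0,0],0],
    [[0,0,-0.21],[0,0,0],0],
    [[0,0,-0.23],[0,0,0],0],
    [[0,0,-0.23],[0,0,0],0]
  ]
}}

```text
time_s: 6.88
eef_pos: [572.3, -384.2, 262.8]
tool_rot: [0.999, 0.035, 0.003, 0.002]
ft_force: [-0.0, 0.5, -3.5]
opening: 37.1
```

```bash
python3 - <<'E'
from h import *
import pickle
st(); m=eyes.camera_model('wrist'); im=eyes.snapshot('wrist'); cv2.imwrite('pics/w3.png',im[:,:,::-1]); pickle.dump(m,open('w3.pkl','wb'))
E
```

```text
t 6.875 p [ 572.3 -384.2  262.8] toolx [0.997 0.071 0.006] toolz [ 0.007 -0.003 -1.   ] F [-0.   0.5 -3.5] open 37.1 q [ 0.64  0.59 -0.21  1.38  0.13  1.18 -1.08]
```

View pics/w3.png

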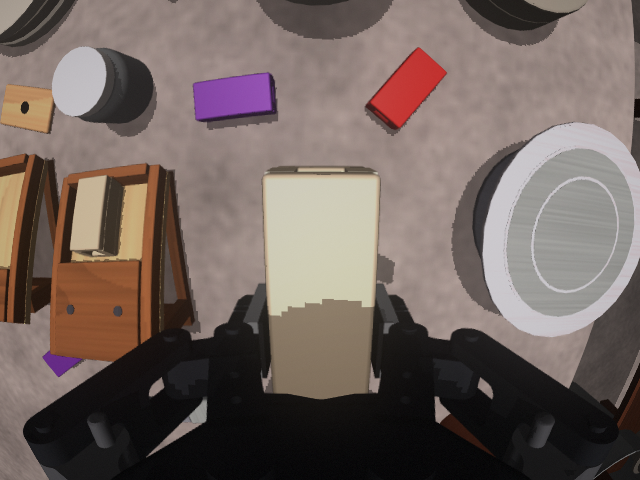

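```bash
python3 - <<'E'
from h import *
import pickle
m=pickle.load(open('w3.pkl','rb')); c0,R,s=cur()
for u,v in [(263,175),(380,176),(321,168)]:
    c,d=wray(m,u,v); c=R.inv().apply(c-c0); d=R.inv().apply(d)
    print(u,v,[ (c+d*((z-c[2])/d[2])).round(1) for z in (-8.2,29.8)])
E
```

```text
263 175 [array([ 57.3, -18.3,  -8.2]), array([ 53.8, -24.2,  29.8])]
380 176 [array([56.9, 19.1, -8.2]), array([53.3, 25.3, 29.8])]
321 168 [array([59.3,  0.2, -8.2]), array([56.5,  0.3, 29.8])]
```

```bash
python3 - <<'E'
from h import *
n=Rdes(6,28).as_matrix()[:,2]*-1; print(n)
f=np.array([544,6.7,51]); delta(f+n*29.8+n*140,6,28); print(f+n*169.8)
E
```

```text
[0.46689975 0.04907314 0.88294759]
shift [0.0795, -0.3944, 0.0597] turn [-0.0064, -0.4927, -0.0336] minrows 6.5
[623.27957729  15.03261934 200.92450127]
```

Emit:
{"name": "play_rows", "arguments": {
  "rows": [
    [[0.005,-0.025,0],[0,-0.03,0],0],
    [[0.01,-0.065,0],[0,-0.07,-0.005],0],
    [[0.02,-0.11,0],[0,-0.13,-0.01],0],
    [[0.03,-0.155,0],[0,-0.19,-0.01],0],
    [[0.04,-0.2,0],[0,-0.25,-0.015],0],
    [[0.05,-0.245,0],[0,-0.31,-0.02],0],
    [[0.06,-0.29,0.01],[0,-0.37,-0.025],0],
    [[0.07,-0.33,0.02],[-0.006,-0.42,-0.03],0],
    [[0.075,-0.365,0.035],[-0.006,-0.46,-0.033],0],
    [[0.08,-0.385,0.05],[-0.006,-0.485,-0.033],0],
    [[0.08,-0.394,0.06],[-0.006,-0.493,-0.033],0],
    [[0.08,-0.394,0.06],[-0.006,-0.493,-0.033],0]
  ]
}}

```text
time_s: 8.43
eef_pos: [623.4, 13.9, 199.6]
tool_rot: [0.969, 0.05, -0.242, 0.013]
ft_force: [0.7, 0.7, -1.4]
opening: 37.2
```

```bash
python3 - <<'E'
from h import *
import pickle
st(); m=eyes.camera_model('wrist'); im=eyes.snapshot('wrist'); cv2.imwrite('pics/w4.png',im[:,:,::-1]); pickle.dump(m,open('w4.pkl','wb'))
n=Rdes(6,28).as_matrix()[:,2]*-1
f=np.array([544,6.7,51]); delta(f+n*29.8+n*30,6,28)
for a in (62,-62):
  for b in (52,-52):
    T=Rdes(6,28).as_matrix(); print(a,b,wproj(m,f+T[:,0]*a+T[:,1]*b).round(0))
E
```

```text
t 8.425 p [623.4  13.9 199.6] toolx [ 0.877  0.091 -0.471] toolz [-0.468 -0.049 -0.882] F [ 0.7  0.7 -1.4] open 37.2 q [-0.    0.82 -0.21  1.19  0.12  1.64 -1.67]
shift [-0.0003, -0.002, 0.1098] turn [-0.0001, 0.0003, -0.0023] minrows 1.8
62 52 [385. 147.]
62 -52 [254. 148.]
-62 52 [380. 293.]
-62 -52 [260. 294.]
```

View pics/w4.png

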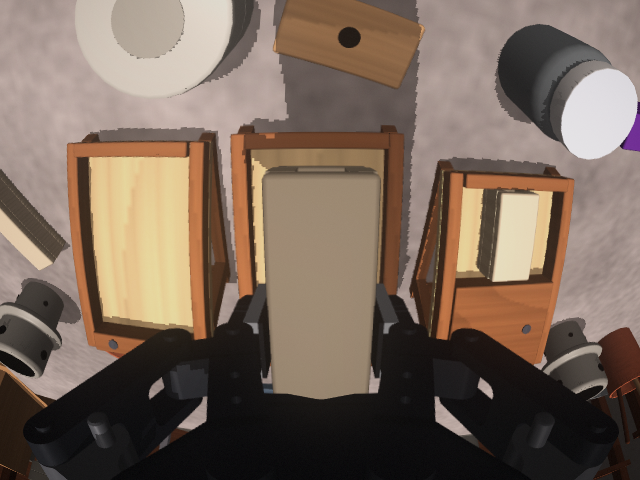

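Emit:
{"name": "play_rows", "arguments": {
  "rows": [
    [[0,-0.002,0.02],[0,0,0],0],
    [[0,-0.002,0.05],[0,0,-0.002],0],
    [[0,-0.002,0.08],[0,0,-0.002],0],
    [[0,-0.002,0.105],[0,0,-0.002],0],
    [[0,-0.002,0.12],[0,0,-0.002],0],
    [[0,-0.002,0.13],[0,0,-0.002],0],
    [[0,-0.002,0.133],[0,0,-0.002],0],
    [[0,-0.002,0.133],[0,0,-0.002],0],
    [[0,-0.002,0.133],[0,0,-0.002],0]
  ]
}}

```text
time_s: 9.6
eef_pos: [561.9, 8.6, 83.6]
tool_rot: [0.969, 0.051, -0.241, 0.013]
ft_force: [0.3, -0.0, -1.8]
opening: 37.2
```

```bash
python3 - <<'E'
from h import *
import pickle
st(); im=eyes.snapshot('side')[:,:,::-1]; s2=eyes.snapshot('scene')[:,:,::-1]
a=cv2.resize(im[200:330,240:400],(640,520),interpolation=cv2.INTER_CUBIC)
cv2.imwrite('pics/s5.png',a)
cv2.imwrite('pics/sc5.png',cv2.resize(s2[160:300,250:410],(640,560),interpolation=cv2.INTER_CUBIC))
n=Rdes(6,28).as_matrix()[:,2]*-1
f=np.array([544,6.7,51]); delta(f+n*29.8,6,28)
E
```

```text
t 9.6 p [561.9   8.6  83.6] toolx [ 0.878  0.092 -0.469] toolz [-0.466 -0.049 -0.883] F [ 0.3 -0.  -1.8] open 37.2 q [ 0.02  0.85 -0.22  1.49  0.14  1.31 -1.7 ]
shift [-0.0005, 0.0001, 0.0072] turn [-0.0001, -0.0005, -0.0002] minrows 0.1
```

View pics/s5.png

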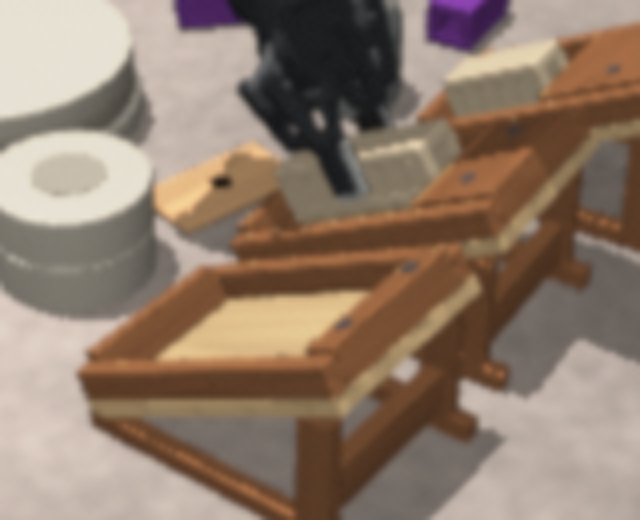

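View pics/sc5.png

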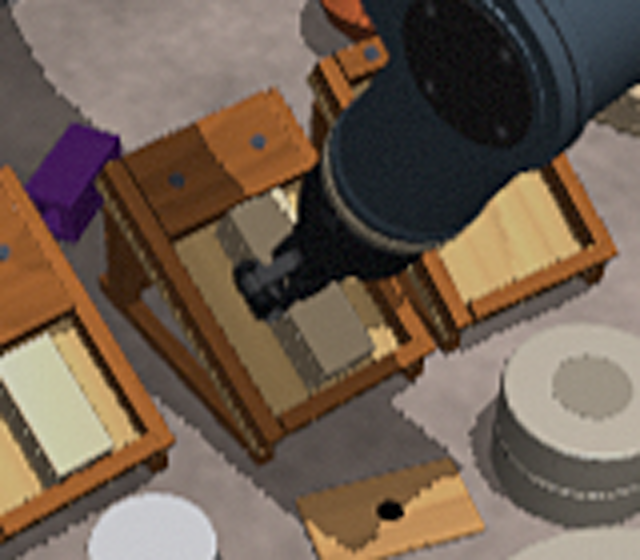

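Emit:
{"name": "play_rows", "arguments": {
  "rows": [
    [[0,0,0.001],[0,0,0],0],
    [[0,0,0.002],[0,0,0],0],
    [[0,0,0.003],[0,0,0],0],
    [[0,0,0.004],[0,0,0],0],
    [[0,0,0.005],[0,0,0],0],
    [[0,0,0.005],[0,0,0],0]
  ]
}}

```text
time_s: 10.45
eef_pos: [559.3, 8.4, 79.0]
tool_rot: [0.969, 0.051, -0.241, 0.013]
ft_force: [-0.6, 0.4, -2.5]
opening: 36.7
```

Emit:
{"name": "play_rows", "arguments": {
  "rows": [
    [[0,0,0.001],[0,0,0],0],
    [[0,0,0.0015],[0,0,0],0],
    [[0,0,0.002],[0,0,0],0],
    [[0,0,0.0025],[0,0,0],0],
    [[0,0,0.0025],[0,0,0],0]
  ]
}}

```text
time_s: 11.08
eef_pos: [558.9, 8.4, 78.1]
tool_rot: [0.969, 0.051, -0.241, 0.013]
ft_force: [1.5, 0.2, 10.2]
opening: 37.0
```

Emit:
{"name": "play_rows", "arguments": {
  "rows": [
    [[0,0,0],[0,0,0],0.3],
    [[0,0,0],[0,0,0],0.45],
    [[0,0,0],[0,0,0],0.55],
    [[0,0,0],[0,0,0],0.65],
    [[0,0,0],[0,0,0],0.65],
    [[0,0,0],[0,0,0],0.65]
  ]
}}

```text
time_s: 11.82
eef_pos: [558.9, 8.4, 78.1]
tool_rot: [0.969, 0.051, -0.241, 0.013]
ft_force: [-0.5, -0.0, -0.0]
opening: 55.2
```

Emit:
{"name": "play_rows", "arguments": {
  "rows": [
    [[0,0,-0.01],[0,0,0],0.65],
    [[0,0,-0.03],[0,0,0],0.65],
    [[0,0,-0.06],[0,0,0],0.65],
    [[0,0,-0.1],[0,0,0],0.65],
    [[0,0,-0.14],[0,0,0],0.8],
    [[0,0,-0.165],[0,0,0],1],
    [[0,0,-0.17],[0,0,0],1]
  ]
}}

```text
time_s: 12.7
eef_pos: [639.0, 17.0, 229.9]
tool_rot: [0.97, 0.051, -0.239, 0.013]
ft_force: [-0.5, 0.4, -0.7]
opening: 85.7
```

```bash
python3 - <<'E'
from h import *
import pickle
st(); m=eyes.camera_model('wrist'); im=eyes.snapshot('wrist'); cv2.imwrite('pics/w6.png',im[:,:,::-1]); pickle.dump(m,open('w6.pkl','wb'))
im=eyes.snapshot('side')[:,:,::-1]
cv2.imwrite('pics/s6.png',cv2.resize(im[190:330,240:420],None,fx=4,fy=4,interpolation=cv2.INTER_CUBIC))
delta((499.2,363.5,190),29.1,0)
E
```

```text
t 12.7 p [639.   17.  229.9] toolx [ 0.881  0.092 -0.465] toolz [-0.462 -0.048 -0.885] F [-0.5  0.4 -0.7] open 85.7 q [-0.01  0.82 -0.21  1.1   0.11  1.72 -1.67]
shift [-0.0721, -0.3593, 0.0813] turn [-0.098, 0.4799, -0.3953] minrows 6.0
```

View pics/w6.png

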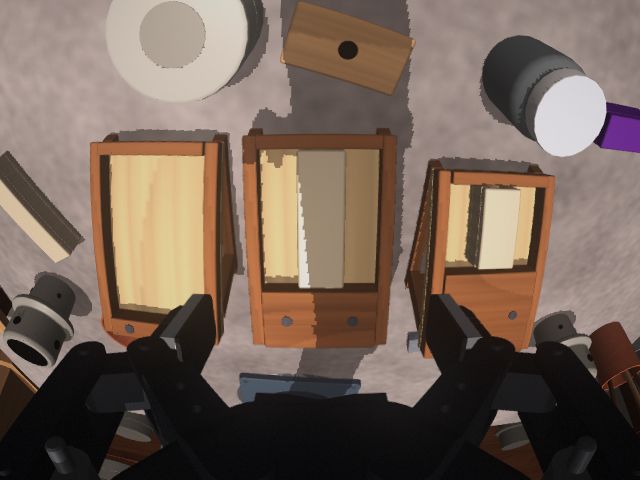

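View pics/s6.png

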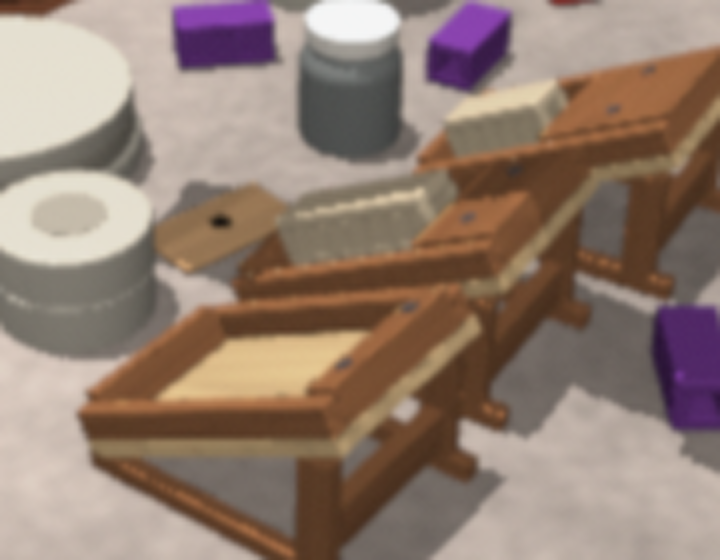

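Emit:
{"name": "play_rows", "arguments": {
  "rows": [
    [[-0.005,-0.03,0],[-0.005,0.03,-0.02],1],
    [[-0.015,-0.075,0.005],[-0.015,0.08,-0.06],1],
    [[-0.025,-0.12,0.01],[-0.03,0.15,-0.12],1],
    [[-0.035,-0.165,0.015],[-0.04,0.22,-0.18],1],
    [[-0.045,-0.21,0.02],[-0.055,0.29,-0.24],1],
    [[-0.05,-0.255,0.03],[-0.07,0.36,-0.3],1],
    [[-0.06,-0.3,0.045],[-0.085,0.42,-0.35],1],
    [[-0.07,-0.335,0.065],[-0.098,0.47,-0.385],1],
    [[-0.072,-0.355,0.08],[-0.098,0.48,-0.395],1],
    [[-0.072,-0.359,0.081],[-0.098,0.48,-0.395],1],
    [[-0.072,-0.359,0.081],[-0.098,0.48,-0.395],1]
  ]
}}

```text
time_s: 14.18
eef_pos: [500.0, 362.2, 190.0]
tool_rot: [0.968, 0.251, -0.0, 0.001]
ft_force: [0.0, -0.5, 0.3]
opening: 85.5
```

```bash
python3 - <<'E'
from h import *
import pickle
st(); m=eyes.camera_model('wrist'); im=eyes.snapshot('wrist'); cv2.imwrite('pics/w7.png',im[:,:,::-1]); pickle.dump(m,open('w7.pkl','wb'))
E
```

```text
t 14.175 p [500.  362.2 190. ] toolx [ 0.874  0.485 -0.001] toolz [-0.    -0.001 -1.   ] F [ 0.  -0.5  0.3] open 85.5 q [-0.48  0.56 -0.35  1.67  0.23  0.96 -1.98]
```

View pics/w7.png

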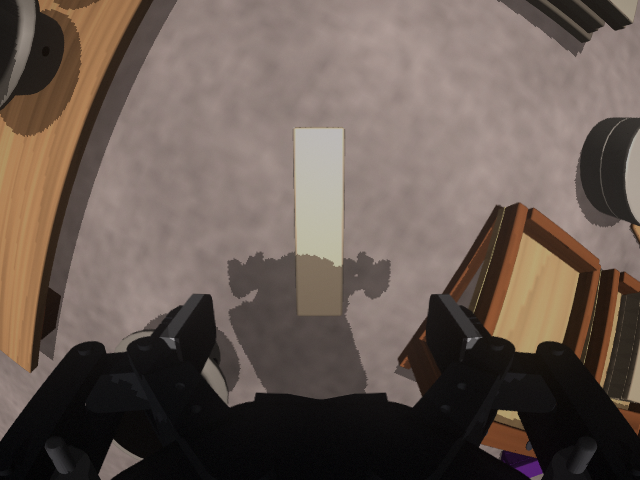

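```bash
python3 - <<'E'
from h import *
import pickle
m=pickle.load(open('w7.pkl','rb')); P=[]
for u,v in [(293.5,128),(344,128),(342,315.5),(297,315.5)]:
    c,d=wray(m,u,v);P.append(c+d*(38-c[2])/d[2])
P=np.array(P);print(P.round(1),P.mean(0).round(1)); w=(P[0]+P[1]-P[2]-P[3])/2;a=np.degrees(np.arctan2(w[1],w[0]));print(np.linalg.norm(w),a)
c=P.mean(0); delta((c[0],c[1],28),a,0)
S=eyes.camera_model('scene');D=eyes.camera_model('side')
print('pot',plane(S,399,123,120),plane(D,307,390,120),'bowl',plane(S,349,153,50))
E
```

```text
[[557.2 416.3  38. ]
 [575.1 383.8  38. ]
 [443.8 310.4  38. ]
 [425.7 343.2  38. ]] [500.5 363.4  38. ]
150.460097205805 29.138360519611663
shift [0.0008, -0.0016, 0.1622] turn [0.001, 0.0002, -0.0029] minrows 2.6
pot [321.53041691 405.92909953 120.        ] [304.21691594 421.08666914 120.        ] bowl [296.09936804 251.40244294  50.        ]
```

Emit:
{"name": "play_rows", "arguments": {
  "rows": [
    [[0,-0.001,0.03],[0,0,0],1],
    [[0,-0.001,0.07],[0,0,-0.002],1],
    [[0,-0.001,0.11],[0,0,-0.002],1],
    [[0,-0.001,0.14],[0,0,-0.002],1],
    [[0,-0.001,0.155],[0,0,-0.002],1],
    [[0,-0.001,0.161],[0,0,-0.002],1],
    [[0,-0.001,0.161],[0,0,-0.002],1],
    [[0,-0.001,0.161],[0,0,-0.002],0.7],
    [[0,-0.001,0.161],[0,0,-0.002],0.3],
    [[0,-0.001,0.161],[0,0,-0.002],0],
    [[0,-0.001,0.161],[0,0,-0.002],0],
    [[0,-0.001,0.161],[0,0,-0.002],0]
  ]
}}

```text
time_s: 15.72
eef_pos: [500.3, 362.9, 30.0]
tool_rot: [0.968, 0.251, 0.001, 0.0]
ft_force: [-0.7, -0.2, 6.2]
opening: 37.2
```

Emit:
{"name": "play_rows", "arguments": {
  "rows": [
    [[0,0,0],[0,0,0],0],
    [[0,0,0],[0,0,0],0]
  ]
}}

```text
time_s: 15.98
eef_pos: [500.2, 362.7, 30.0]
tool_rot: [0.968, 0.251, 0.0, 0.0]
ft_force: [-0.8, -0.8, 1.0]
opening: 36.7
```

Emit:
{"name": "play_rows", "arguments": {
  "rows": [
    [[0,0,-0.01],[0,0,0],0],
    [[0,0,-0.03],[0,0,0],0],
    [[0,0,-0.06],[0,0,0],0],
    [[0,0,-0.1],[0,0,0],0],
    [[0,0,-0.14],[0,0,0],0],
    [[0,0,-0.18],[0,0,0],0],
    [[0,0,-0.21],[0,0,0],0],
    [[0,0,-0.23],[0,0,0],0],
    [[0,0,-0.23],[0,0,0],0]
  ]
}}

```text
time_s: 17.1
eef_pos: [500.2, 363.3, 261.7]
tool_rot: [0.968, 0.251, 0.002, -0.0]
ft_force: [0.1, -0.1, -3.9]
opening: 37.2
```

```bash
python3 - <<'E'
from h import *
import pickle
st(); m=eyes.camera_model('wrist'); im=eyes.snapshot('wrist'); cv2.imwrite('pics/w8.png',im[:,:,::-1]); pickle.dump(m,open('w8.pkl','wb'))
n=Rdes(0.9,28).as_matrix()[:,2]*-1; print(n)
f=np.array([512.7,164.2,59.4]); delta(f+n*29.8+n*140,0.9,28); print(f+n*169.8)
E
```

```text
t 17.1 p [500.2 363.3 261.7] toolx [0.874 0.486 0.003] toolz [ 0.003  0.001 -1.   ] F [ 0.1 -0.1 -3.9] open 37.2 q [-0.47  0.49 -0.37  1.57  0.2   1.11 -1.95]
[0.46941365 0.00737414 0.88294759]
shift [-0.0151, 0.2174, 0.0511] turn [0.1209, -0.4802, 0.482] minrows 3.7
[592.40643696 165.45212877 209.32450127]
```

View pics/w8.png

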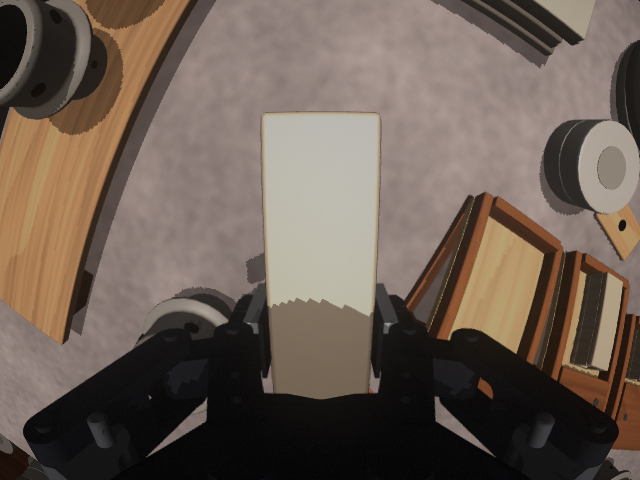

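Emit:
{"name": "play_rows", "arguments": {
  "rows": [
    [[-0.002,0.02,0],[0.01,-0.03,0.03],0],
    [[-0.004,0.05,0],[0.02,-0.08,0.08],0],
    [[-0.006,0.08,0],[0.035,-0.14,0.14],0],
    [[-0.008,0.11,0],[0.05,-0.2,0.2],0],
    [[-0.01,0.14,0],[0.065,-0.26,0.26],0],
    [[-0.012,0.165,0.005],[0.08,-0.32,0.32],0],
    [[-0.014,0.19,0.015],[0.1,-0.39,0.39],0],
    [[-0.015,0.205,0.03],[0.115,-0.45,0.45],0],
    [[-0.015,0.217,0.045],[0.121,-0.48,0.482],0],
    [[-0.015,0.217,0.051],[0.121,-0.48,0.482],0],
    [[-0.015,0.217,0.051],[0.121,-0.48,0.482],0]
  ]
}}

```text
time_s: 18.52
eef_pos: [591.7, 166.8, 209.2]
tool_rot: [0.97, 0.009, -0.242, 0.002]
ft_force: [-0.1, 0.5, -3.4]
opening: 37.2
```

```bash
python3 - <<'E'
from h import *
import pickle
st(); m=eyes.camera_model('wrist'); im=eyes.snapshot('wrist'); cv2.imwrite('pics/w9.png',im[:,:,::-1]); c0,R,s=cur()
for u,v in [(263,113),(380,113)]:
    c,d=wray(m,u,v); c=R.inv().apply(c-c0); d=R.inv().apply(d); print((c+d*((-8-c[2])/d[2])).round(1))
T=Rdes(0.9,28).as_matrix();n=-T[:,2]
f=np.array([512.7,164.2,59.4]); delta(f+n*29.8+n*6,0.9,28)
for a in (81,-81):
  for b in (52,-52): print(a,b,wproj(m,f+T[:,0]*a+T[:,1]*b).round(0))
E
```

```text
t 18.525 p [591.7 166.8 209.2] toolx [ 0.883  0.016 -0.47 ] toolz [-0.47  -0.007 -0.883] F [-0.1  0.5 -3.4] open 37.2 q [-0.17  0.79 -0.23  1.22  0.    1.6  -1.93]
[ 76.3 -17.7  -8. ]
[76.2 18.4 -8. ]
shift [0.0007, 0.0017, 0.1344] turn [-0.0003, -0.0009, 0.0026] minrows 2.2
81 52 [389. 123.]
81 -52 [257. 122.]
-81 52 [381. 312.]
-81 -52 [264. 312.]
```

View pics/w9.png

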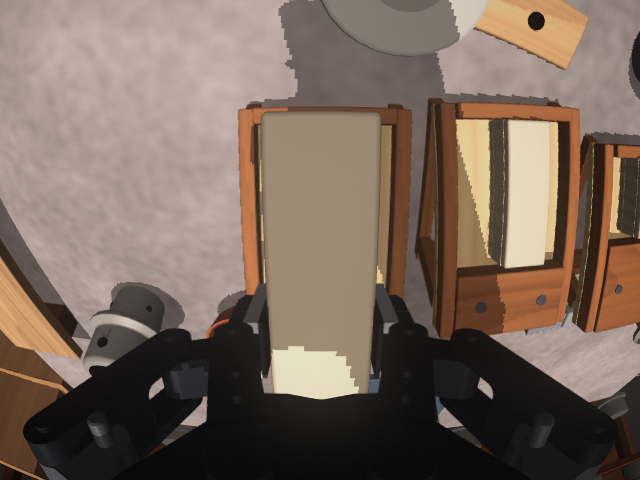

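Emit:
{"name": "play_rows", "arguments": {
  "rows": [
    [[0,0.002,0.02],[0,0,0.002],0],
    [[0,0.002,0.05],[0,0,0.002],0],
    [[0,0.002,0.08],[0,0,0.002],0],
    [[0,0.002,0.1],[0,0,0.002],0],
    [[0,0.002,0.1],[0,0,0.002],0],
    [[0,0.002,0.1],[0,0,0.002],0]
  ]
}}

```text
time_s: 19.32
eef_pos: [545.9, 165.1, 123.1]
tool_rot: [0.971, 0.008, -0.24, 0.001]
ft_force: [0.2, 0.7, -3.1]
opening: 37.4
```

```bash
python3 - <<'E'
from h import *
st(); im=eyes.snapshot('side')[:,:,::-1]; s2=eyes.snapshot('scene')[:,:,::-1]
cv2.imwrite('pics/s10.png',cv2.resize(im[200:340,240:400],(640,560),interpolation=cv2.INTER_CUBIC))
cv2.imwrite('pics/sc10.png',cv2.resize(s2[150:290,280:440],(640,560),interpolation=cv2.INTER_CUBIC))
T=Rdes(0.9,28).as_matrix();n=-T[:,2]
f=np.array([512.7,164.2,59.4]); delta(f+n*29.8,0.9,28)
E
```

```text
t 19.325 p [545.9 165.1 123.1] toolx [ 0.884  0.016 -0.466] toolz [-0.466 -0.007 -0.885] F [ 0.2  0.7 -3.1] open 37.4 q [-0.17  0.81 -0.24  1.45  0.01  1.35 -1.93]
shift [0.0003, 0.0001, 0.0418] turn [-0.0009, -0.0033, 0.0011] minrows 0.7
```

View pics/s10.png

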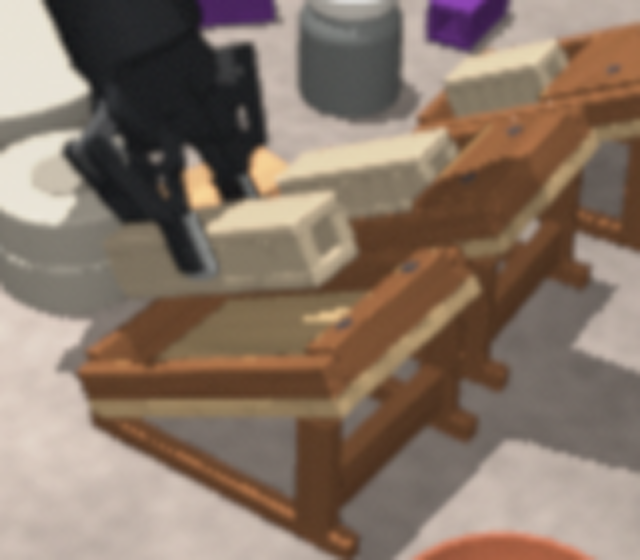

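View pics/sc10.png

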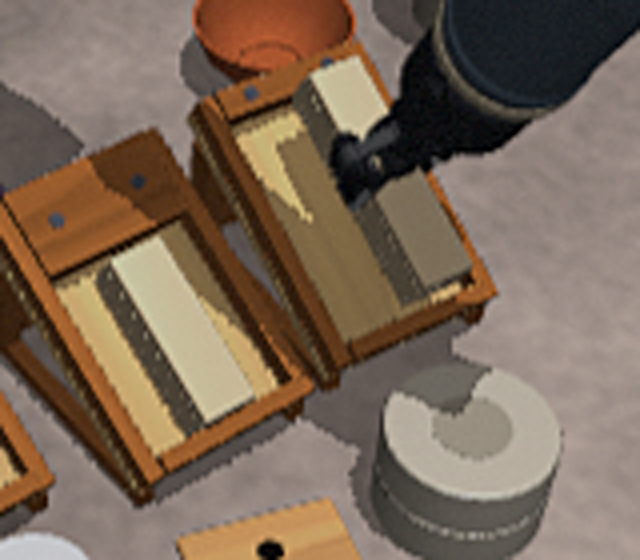

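Emit:
{"name": "play_rows", "arguments": {
  "rows": [
    [[0,0,0.01],[0,-0.002,0],0],
    [[0,0,0.018],[0,-0.003,0],0],
    [[0,0,0.025],[0,-0.003,0],0],
    [[0,0,0.03],[0,-0.003,0],0],
    [[0,0,0.033],[0,-0.003,0],0],
    [[0,0,0.035],[0,-0.003,0],0],
    [[0,0,0.036],[0,-0.003,0],0],
    [[0,0,0.036],[0,-0.003,0],0]
  ]
}}

```text
time_s: 20.42
eef_pos: [529.2, 164.6, 91.1]
tool_rot: [0.97, 0.008, -0.242, 0.001]
ft_force: [0.1, 0.1, -4.3]
opening: 37.2
```

```bash
python3 - <<'E'
from h import *
st()
T=Rdes(0.9,28).as_matrix();n=-T[:,2]
f=np.array([512.7,164.2,59.4]); delta(f+n*29.8,0.9,28)
E
```

```text
t 20.425 p [529.2 164.6  91.1] toolx [ 0.883  0.015 -0.469] toolz [-0.469 -0.006 -0.883] F [ 0.1  0.1 -4.3] open 37.2 q [-0.17  0.83 -0.24  1.52  0.01  1.27 -1.94]
shift [0.0003, 0.0001, 0.0059] turn [-0.0009, -0.0004, 0.0011] minrows 0.1
```

Emit:
{"name": "play_rows", "arguments": {
  "rows": [
    [[0,0,0.001],[0,0,0],0],
    [[0,0,0.002],[0,0,0],0],
    [[0,0,0.003],[0,0,0],0],
    [[0,0,0.004],[0,0,0],0],
    [[0,0,0.0045],[0,0,0],0],
    [[0,0,0.0045],[0,0,0],0]
  ]
}}

```text
time_s: 21.18
eef_pos: [527.1, 164.6, 87.1]
tool_rot: [0.97, 0.008, -0.242, 0.001]
ft_force: [-0.3, 0.1, -3.8]
opening: 37.2
```

Emit:
{"name": "play_rows", "arguments": {
  "rows": [
    [[0,0,0.001],[0,0,0],0],
    [[0,0,0.0015],[0,0,0],0],
    [[0,0,0.002],[0,0,0],0],
    [[0,0,0.0025],[0,0,0],0],
    [[0,0,0.0025],[0,0,0],0]
  ]
}}

```text
time_s: 21.8
eef_pos: [527.0, 164.6, 86.8]
tool_rot: [0.971, 0.008, -0.241, 0.001]
ft_force: [3.8, -1.2, 14.0]
opening: 37.2
```

Emit:
{"name": "play_rows", "arguments": {
  "rows": [
    [[0,0,0],[0,0,0],0.3],
    [[0,0,0],[0,0,0],0.45],
    [[0,0,0],[0,0,0],0.55],
    [[0,0,0],[0,0,0],0.65],
    [[0,0,0],[0,0,0],0.65],
    [[0,0,0],[0,0,0],0.65]
  ]
}}

```text
time_s: 22.55
eef_pos: [527.0, 164.6, 86.8]
tool_rot: [0.971, 0.008, -0.241, 0.001]
ft_force: [0.6, -0.1, 0.3]
opening: 55.3
```

Emit:
{"name": "play_rows", "arguments": {
  "rows": [
    [[0,0,-0.01],[0,0,0],0.65],
    [[0,0,-0.03],[0,0,0],0.65],
    [[0,0,-0.06],[0,0,0],0.65],
    [[0,0,-0.1],[0,0,0],0.65],
    [[0,0,-0.14],[0,0,0],0.8],
    [[0,0,-0.18],[0,0,0],1],
    [[0,0,-0.2],[0,0,0],1],
    [[0,0,-0.2],[0,0,0],1]
  ]
}}

```text
time_s: 23.55
eef_pos: [621.3, 165.9, 265.0]
tool_rot: [0.971, 0.008, -0.239, 0.001]
ft_force: [0.4, -0.3, -1.2]
opening: 85.5
```

```bash
python3 - <<'E'
from h import *
st(); im=eyes.snapshot('side')[:,:,::-1]; w=eyes.snapshot('wrist')[:,:,::-1]
cv2.imwrite('pics/s11.png',cv2.resize(im[200:340,240:400],(640,560),interpolation=cv2.INTER_CUBIC))
cv2.imwrite('pics/w11.png',w); cv2.imwrite('pics/sc11.png',eyes.snapshot('scene')[:,:,::-1])
E
```

```text
t 23.55 p [621.3 165.9 265. ] toolx [ 0.886  0.015 -0.464] toolz [-0.464 -0.005 -0.886] F [ 0.4 -0.3 -1.2] open 85.5 q [-0.17  0.8  -0.23  1.05 -0.    1.76 -1.93]
```

View pics/s11.png

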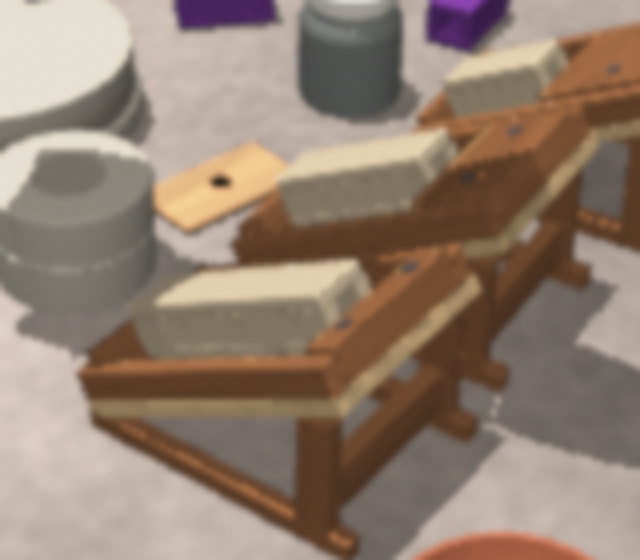

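View pics/w11.png

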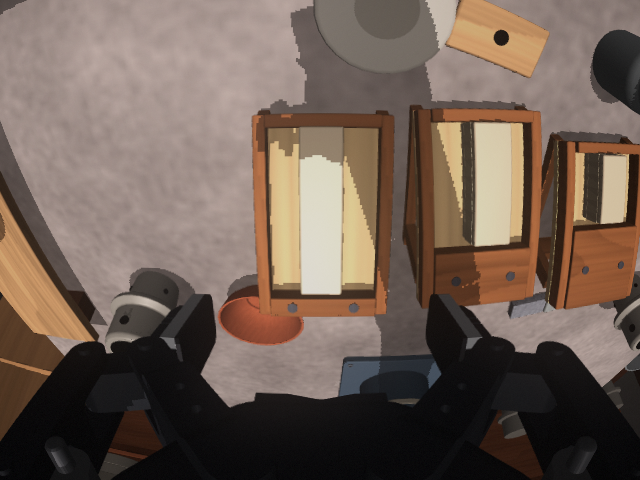

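View pics/sc11.png

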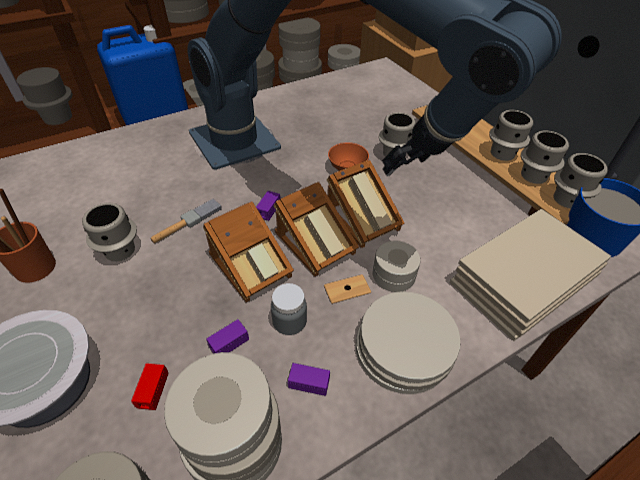

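```bash
python3 - <<'E'
from h import *
D=eyes.camera_model('side');S=eyes.camera_model('scene');W=eyes.camera_model('wrist')
for nm,f,yaw,L in (('long',np.array([512.7,164.4,59.4]),.9,76),('mid',np.array([544,6.7,51.]),6,57)):
    T=Rdes(yaw,28).as_matrix();n=-T[:,2]
    for a in (L,-L):
        for b in (19,-19):
            X=f+38*n+a*T[:,0]+b*T[:,1]; p=proj(D,X)
            print(nm,'low' if a>0 else 'high','y-' if b>0 else 'y+','side crop',((p-[240,200])*4).round(0),'wrist',wproj(W,X).round(1))
E
python3 - <<'E'
import cv2
w=cv2.imread('pics/w11.png'); cv2.imwrite('pics/w11c.png',cv2.resize(w[100:320,240:400],None,fx=2.7,fy=2.7,interpolation=cv2.INTER_CUBIC))
E
```

```text
long low y- side crop [167. 271.] wrist [343.4 128.5]
long low y+ side crop [124. 303.] wrist [298.2 128.5]
long high y- side crop [358. 256.] wrist [341.2 296.6]
long high y+ side crop [315. 291.] wrist [300.4 296.6]
mid low y- side crop [305. 149.] wrist [511.3 125.1]
mid low y+ side crop [273. 177.] wrist [473.4 124.6]
mid high y- side crop [448. 124.] wrist [509.7 246.7]
mid high y+ side crop [418. 153.] wrist [473.8 249.6]
```

View pics/w11c.png

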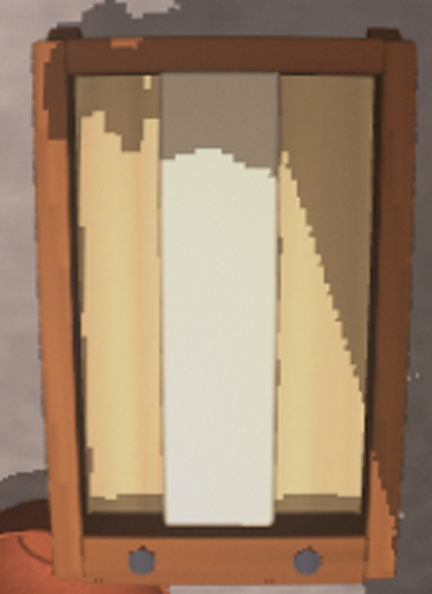

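```bash
python3 - <<'E'
from h import *
im=eyes.snapshot('side')[:,:,::-1];sc=eyes.snapshot('scene')[:,:,::-1]
cv2.imwrite('pics/s12.png',cv2.resize(im[252:302,260:345],None,fx=9,fy=9,interpolation=cv2.INTER_NEAREST))
cv2.imwrite('pics/sc12.png',cv2.resize(sc[155:245,325:410],None,fx=6.5,fy=6.5,interpolation=cv2.INTER_NEAREST))
E
```

```text
(no output)
```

View pics/s12.png

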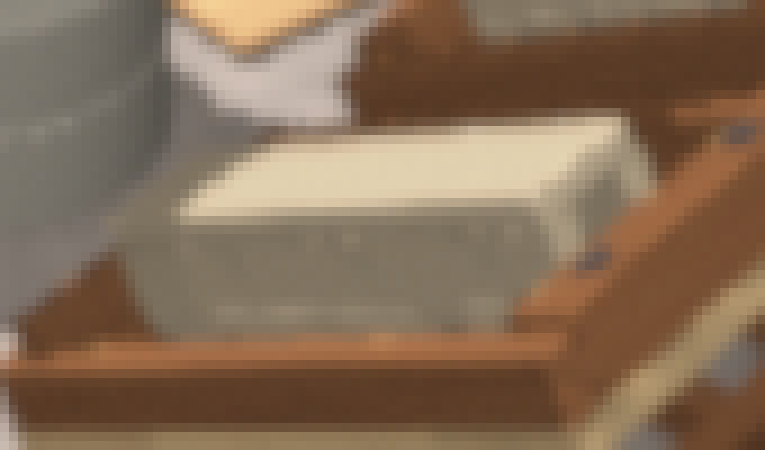

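View pics/sc12.png

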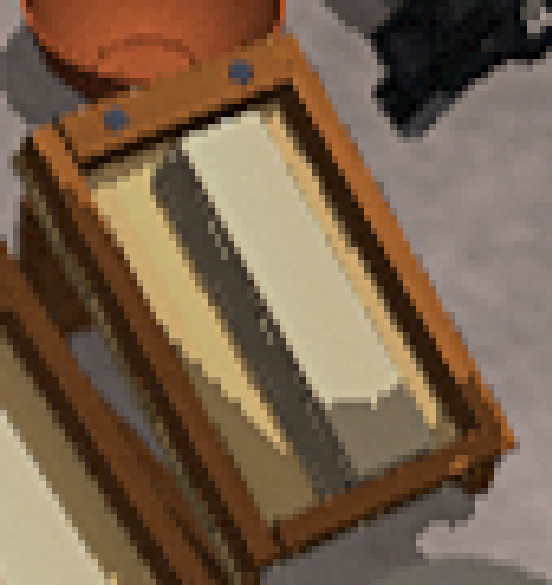

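```bash
python3 - <<'E'
from h import *
st(); print(order.sign_off())
E
```

```text
t 23.8 p [619.8 165.7 262.8] toolx [ 0.883  0.015 -0.468] toolz [-0.468 -0.006 -0.883] F [ 0.1 -0.4  0.7] open 85.5 q [-0.17  0.8  -0.23  1.05 -0.    1.76 -1.93]
the job is handed in; nothing more can be done
None
```

Both loose props are put away and the job is handed in at 23.8 s of the 58 s allowed. The 114 mm prop went into the middle tray and the 152 mm prop into the tray on the robot's left. I lowered each one at the 28° slope until it touched (about 12 to 18 N of contact), then opened the fingers a little and backed straight out.

- **Seating:** In the final wrist and scene pictures both props lie lengthwise between the lower stop and the packing block.
- **Disagreement:** In the side view the long prop's two near top corners sat about 2 pixels lower than I predicted. Both were off by the same amount, so I read it as a calibration or height offset rather than a tilt.
- **Everything else:** By eye, the short prop, the look-alikes and the bystanders are where they started. The gripper ended open, above the trays and touching nothing.

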